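# Shake the dust extractor's filter

### The arm

A 6-joint arm with a two-finger parallel gripper is mounted at the origin on the work surface. World frame = base frame: x ahead of the robot, y to its left, z up, the work surface at z = 0. Lengths are in m, angles in rad, forces in N, time in s.
With the tool pointing down it reaches from about 0.3 to 1 m from the base axis. Payload 5.1 kg.
Tool frame: the origin (TCP) lies midway between the tips of the shut fingers; the grasp point (between the pads) lies 19 mm behind it; x points along the fingers, y is the direction in which the jaws open and shut, and the axes are right-handed (so a half turn about x gives the same grasp; the last joint's range is limited). The gripper opens to 95 mm and grips with 3 to 60 N. Pads are 20 mm wide; open, the fingers measure 119 mm over their backs; the gripper's body (75 mm by 180 mm) begins 59 mm behind the grasp point.
Start: joints at [-1.39, 0.124, 1.65, -0, 1.367, -0.083], TCP at [0.169, -0.628, 0.215] pointing down, gripper open.
Joint ranges: [-2.61, 2.61], [-1.02, 2.33], [0.03, 2.71], [-1.35, 4.49], [0.32, 2.68], [-2.91, 2.91]. Speed limits (rad/s): [2.57, 2.57, 3.14, 3.14, 3.14, 3.14].

### API

Orientations are given as a unit quaternion [w, x, y, z].
In Python, from plant import monitor, optics, sign_off gives the robot as it stands.
- The arm moves only by the shell command python3 -m jog 'ROWS'. ROWS is JSON, a list of rows, each an object of numbers: "dx", "dy", "dz": the shift along the tool's x, y, z in m; "wx", "wy", "wz": the turn, a rotation vector about the tool's x, y, z in degrees; "fingers": the opening, from 0 (shut) to 1 (fully open). In form: [{"dx": .., "dy": .., "dz": .., "wx": .., "wy": .., "wz": .., "fingers": ..}, ...]. A call has 1 to 20 rows; each row shifts and turns the commanded pose from where the row before left it, along the tool's axes as they then stand; what a row does not reach is not made up. A row lasts 1/10 s, in which the tool goes at most 50 mm and 8.59 degrees, less where a joint would pass 70% of its speed; a pose out of reach is approached as far as the arm can. A call is refused whole if a number of a shift passes 0.05 or a number of a turn 8.59, either way. A call with a gripper value outside its range is refused whole. The fingers move at their own pace and stop on an object; the grip force is fixed at half the most. Time passes only in rows, so rows that do not move let the fingers close. It gives the time, the measured TCP pose, the force and the opening at its end, in the units of the state.
- monitor.read_state(): the state, without advancing time (a new reading comes with each control period).
- optics.capture(name): name is "scene" or "top" or "wrist"; returns a dict with "color" (384x512x3 uint8, blue, green, red), "z_map" (384x512 float32, m along the optical axis (not along the pixel's ray), 0 where there is no reading), "vfov" (degrees; the focal length in pixels is half the picture's height over the tangent of half this angle, whatever the lens; pixels are square), "cx", "cy" (the principal point, pixels), "D" ([k1, k2, p1, p2, k3] as OpenCV has them; the pictures are not rectified), "rvec" (rotation vector, rad) and "tvec" (3), from world to camera coordinates, as OpenCV has them. Camera axes: x right, y down, z forward; pixel columns grow to the right and rows downward; lengths in m; the calibration is good to about 2 mm. A picture is of the moment at which its call begins.
- sign_off(): hands the job in, once; it reports no verdict.
The state is a dict: "t": time; "q": joint angles; "joint_vel": joint speeds; "joint_efforts": joint torques, N m; "position": TCP position; "tool_rot": TCP orientation; "force": force on the tool from outside, world axes, zero at the start; "wrist_torque": the same for the moment, N m; "opening": finger opening in m.
Only numpy, scipy, OpenCV 4.12 (cv2) and the standard library are available. Lean on these libraries where they do the work, as an engineer would, in place of code of your own. Each camera call takes 0.05 s, during which the arm holds its last target.

### The job

Shake the filter of the bench dust extractor on the finds table clean: pull the round, flat-topped mushroom knob on its top straight up until it clicks into its out position at the end of its travel, then push it back down fully home and let go. Leave the T-handle and the small ball knob beside it as they are.

Things in the scene. Friction and masses are not known exactly. Their poses are not given: they have to be found in the camera images.
- shaker (a joint): How far the mushroom knob (filter shaker) is pulled out, in m: 0 is fully home (down), 0.040 is the out stop (straight up). It starts home. A sprung detent holds it at either end: moving it takes up to about 6 N, before half travel, and past half travel it snaps on to the other end by itself.
- shaker_head (a point): Centre of its head: black disc 44 mm across, 26 mm high, upright sides, on a steel stem. When home it is 35 mm above the extractor's flat top, 165 mm above the table; 22 mm free under it. z up. The 3 knobs stand in a row along its y axis, 110 mm apart, in any order, on the extractor (grey box, 280 mm along x, 380 mm along y, 130 mm high). Both sides along x are clear for 60 mm.
- bleed_head (a point): Centre of the T-handle's grip, to be left as it is: a black bar 64 mm long (along the row, y), 18 by 18 mm, on a 14 mm steel stem. It is 35 to 55 mm above the extractor's top, depending on how far it has been left out; it stays wherever friction holds it (4 N).
- latch_head (a point): Centre of the small ball knob, to be left as it is: a black ball 28 mm in diameter on a 14 mm steel stem, 34 to 54 mm above the extractor's top; it stays wherever friction holds it (4 N).

How it is judged:
By the outcome, as a careful person would: the job done as asked, in the order asked, and still so for the second after the job is handed in, with the robot touching nothing.
It also fails if it takes over 35 s, if anything falls off the work surface, if the arm or the gripper's body presses on something with over 40 N, if the wrist force passes 120 N, or if a joint passes its speed limit or range.

## Working session

There is one attempt and no reset: what is moved stays moved. The work goes in short steps, Python scripts to look and compute and a shell command to move; the robot and the scene stay as the last step left them, time stands still between calls to the robot, and variables do not carry over. Pictures are saved under pics/ and viewed, and the job is handed in when it is done.

```bash
mkdir -p pics
cat > h.py <<'E'
import numpy as np,cv2
from plant import monitor,optics
def cap(n,f):
    c=optics.capture(n); cv2.imwrite('pics/'+f+'.png',c['color']); np.save('pics/'+f+'.npy',c,allow_pickle=True); return c
def load(f): return np.load('pics/'+f+'.npy',allow_pickle=True).item()
def K(c):
    f=192/np.tan(np.radians(c['vfov'])/2); return np.array([[f,0,c['cx']],[0,f,c['cy']],[0,0,1.]])
def ray(c,u,v):
    p=cv2.undistortPoints(np.array([[[u,v]]],float),K(c),np.array(c['D'],float))[0,0]
    R=cv2.Rodrigues(np.array(c['rvec'],float))[0]; t=np.array(c['tvec'],float).ravel()
    return -R.T@t, R.T@np.array([p[0],p[1],1.])
def pix(c,u,v,r=1):
    z=c['z_map'][int(v)-r:int(v)+r+1,int(u)-r:int(u)+r+1]; z=np.median(z[z>0]) if (z>0).any() else 0
    o,d=ray(c,u,v); return o+d*z
def atz(c,u,v,z):
    o,d=ray(c,u,v); return o+d*(z-o[2])/d[2]
E
python3 - <<'E'
from h import *
for n in ['scene','top','wrist']:
    c=cap(n,n+'0'); print(n,c['vfov'],c['D'],ray(c,256,192))
print(monitor.read_state())
E
```

```text
scene 50.65477864760602 [-0.08243892  0.          0.          0.          0.        ] (array([ 1.09684673, -0.13996514,  0.55727009]), array([-0.76907414,  0.31078316, -0.55855639]))
top 51.40255981055664 [-0.12827346  0.          0.          0.          0.        ] (array([0.46142819, 0.04810924, 0.82858756]), array([ 0.1752808 , -0.01357407, -0.98459126]))
wrist 63.89877835864054 [0.00079698 0.         0.         0.         0.        ] (array([ 0.24599319, -0.60671371,  0.38415496]), array([-0.26785503, -0.06788065, -0.96109271]))
{'t': 0.15, 'q': array([-1.38962043e+00,  1.24354314e-01,  1.65137149e+00, -4.95165441e-05,
        1.36748070e+00, -8.26048994e-02]), 'joint_vel': array([-0.00094427, -0.00154548, -0.00446737, -0.00012912,  0.00168575,
       -0.00023077]), 'joint_efforts': array([ 7.84640324e-04, -4.18192041e+01, -3.60471511e+01,  7.75295170e-02,
        4.68688225e-02, -1.03908001e-04]), 'position': array([ 0.16934055, -0.6270344 ,  0.21366345]), 'tool_rot': array([-0.0924249 , -0.70091967, -0.09356298,  0.70101014]), 'force': array([0.17104867, 0.37539025, 0.74021347]), 'wrist_torque': array([-0.01128057,  0.03317193,  0.03186751]), 'opening': 0.09507361936913729}
```

View pics/top0.png

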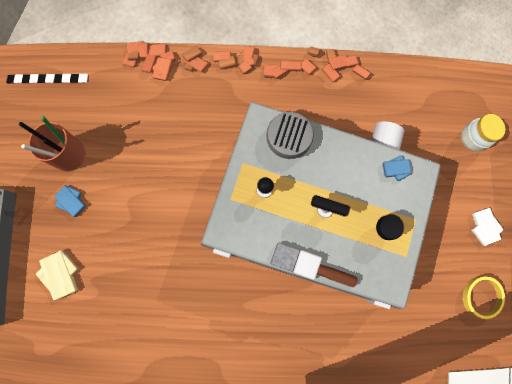

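View pics/scene0.png

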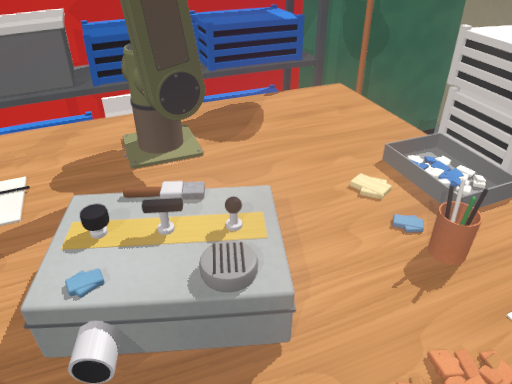

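The top view shows the ball at about (265,186), the T-bar at (330,205) and the mushroom disc at (390,227). A trowel and a sponge also lie on the box. Next I'll measure these.

Run:
```python
from h import *
c=load('top0')
for n,u,v in [('mush',390,227),('T',330,205),('ball',265,186),('top',370,250),('top2',230,220),('trowel handle',340,273),('trowel blade',308,265),('sponge',397,168),('table',150,330),('intake',290,135)]: print(n,pix(c,u,v).round(4))
# points at mushroom-top height
H,W=c['z_map'].shape
P=np.array([[pix(c,u,v,0) for u in range(200,445)] for v in range(95,310)]).reshape(-1,3)
m=pix(c,390,227)
for nm,u,v in [('mush',390,227),('T',330,205),('ball',265,186)]:
    q=pix(c,u,v); s=P[(np.hypot(P[:,0]-q[0],P[:,1]-q[1])<.045)&(P[:,2]>.148)]
    print(nm,len(s),s[:,2].max(),cv2.minAreaRect(s[:,:2].astype(np.float32)*1000),s[:,:2].mean(0))
    s=s[s[:,2]>s[:,2].max()-.006]; print('  top', cv2.minEnclosingCircle(s[:,:2].astype(np.float32)*1000), s[:,2].mean())
box=P[(abs(P[:,2]-.13)<.004)]; print('box',len(box),cv2.minAreaRect(box[:,:2].astype(np.float32)*1000))
i=cv2.resize(c['color'][90:310,200:450],None,fx=3,fy=2.7,interpolation=2); i=cv2.resize(c['color'][90:310,200:450],(750,600)[:2] if 0 else (680,598),interpolation=2); cv2.imwrite('pics/topcrop.png',i)
```

```text
mush [ 0.5245 -0.1862  0.1789]
T [ 0.5573 -0.082   0.1901]
ball [0.586  0.0248 0.1874]
top [ 0.4876 -0.166   0.1306]
top2 [0.5345 0.0827 0.1302]
trowel handle [ 0.4472 -0.1076  0.1487]
trowel blade [ 0.4597 -0.0524  0.1505]
sponge [ 0.6358 -0.2163  0.1421]
table [ 0.3194  0.2431 -0.0005]
intake [ 0.6836 -0.0179  0.1615]
mush 585 0.18190204049914271 ((525.935546875, -189.20297241210938), (42.54424285888672, 42.19155502319336), 88.30935668945312) [ 0.52553158 -0.18657381]
  top ((526.5504150390625, -189.2056121826172), 21.44304084777832) 0.17839885692389681
T 469 0.19321944007392378 ((557.2275390625, -83.66188049316406), (64.76778411865234, 18.672149658203125), 73.70288848876953) [ 0.55612905 -0.08246829]
  top ((559.0276489257812, -84.02750396728516), 32.26251220703125) 0.189712503429397
ball 217 0.1896915407969153 ((588.864501953125, 24.785106658935547), (26.638683319091797, 26.068185806274414), 65.20849609375) [0.58790035 0.025038  ]
  top ((589.4801025390625, 24.302940368652344), 11.315592765808105) 0.18642035142857488
box 25940 ((571.98486328125, -87.41571044921875), (379.1383361816406, 280.6246337890625), 73.50810241699219)
```

View pics/topcrop.png

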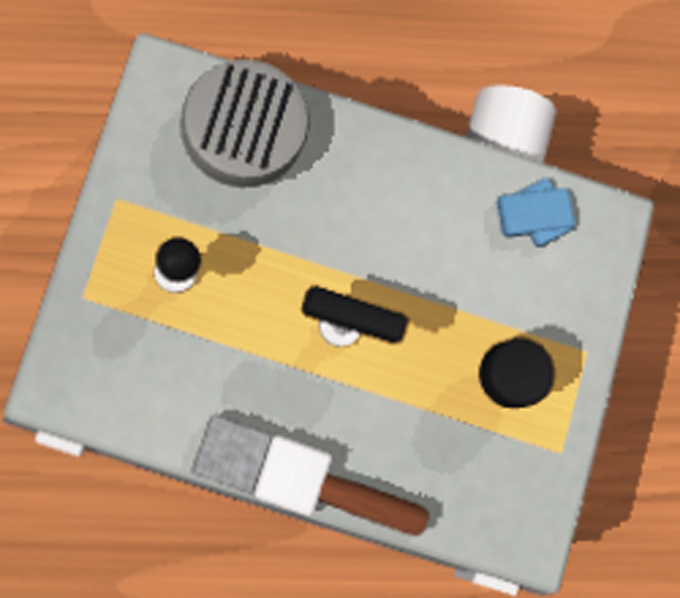

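```bash
cat >> h.py <<'E'
from scipy.spatial.transform import Rotation as Ro
def plan(tgt,yax=(0.959,-0.284,0)):
    s=monitor.read_state(); q=s['tool_rot']; R=Ro.from_quat([q[1],q[2],q[3],q[0]]).as_matrix()
    p=np.array(s['position']); print('t',s['t'],'p',p.round(4),'F',np.round(s['force'],2),'open',round(s['opening'],4),'q6',s['q'][5].round(3))
    print('shift in tool axes',(R.T@(np.array(tgt)-p)).round(4))
    y=np.array(yax)/np.linalg.norm(yax); x=np.array([0,0,-1.])
    for sg in (1,-1):
        G=np.c_[x,sg*y,np.cross(x,sg*y)]; w=Ro.from_matrix(R.T@G).as_rotvec(degrees=True); print('turn',w.round(2), 'then shift in goal axes',(G.T@(np.array(tgt)-p)).round(4))
E
python3 -c "
from h import *
plan([.5255,-.189,.26])"
```

```text
t 0.15 p [ 0.1693 -0.627   0.2137] F [0.17 0.38 0.74] open 0.0951 q6 -0.083
shift in tool axes [-0.0458 -0.3301 -0.4581]
turn [-5.839e+01 -5.000e-02  8.000e-02] then shift in goal axes [-0.0463  0.2171 -0.5211]
turn [1.2161e+02 1.0000e-01 6.0000e-02] then shift in goal axes [-0.0463 -0.2171  0.5211]
```

```bash
python3 -m jog '[{"dx":-0.025},{"dx":-0.021},{"dy":-0.0275,"dz":-0.0382},{"dy":-0.0275,"dz":-0.0382},{"dy":-0.0275,"dz":-0.0382},{"dy":-0.0275,"dz":-0.0382},{"dy":-0.0275,"dz":-0.0382},{"dy":-0.0275,"dz":-0.0382},{"dy":-0.0275,"dz":-0.0382},{"dy":-0.0275,"dz":-0.0382},{"dy":-0.0275,"dz":-0.0382},{"dy":-0.0275,"dz":-0.0382}]'
python3 -m jog '[{"wx":-8},{"wx":-8},{"wx":-8},{"wx":-8},{"wx":-8},{"wx":-8},{"wx":-8},{"wx":-2.4},{"wx":0}]'
python3 -c "
from h import *
plan([.5255,-.189,.26])
c=cap('wrist','wrist1');cap('scene','scene1')"
```

```text
t 0.15 p [ 0.1693 -0.627   0.2137] F [0.17 0.38 0.74] open 0.0951 q6 -0.083
shift in tool axes [-0.0458 -0.3301 -0.4581]
turn [-5.839e+01 -5.000e-02  8.000e-02] then shift in goal axes [-0.0463  0.2171 -0.5211]
turn [1.2161e+02 1.0000e-01 6.0000e-02] then shift in goal axes [-0.0463 -0.2171  0.5211]schema error: expected keys dx, dy, dz, wx, wy, wz, fingers
schema error: expected keys dx, dy, dz, wx, wy, wz, fingers
```

View pics/wrist1.png

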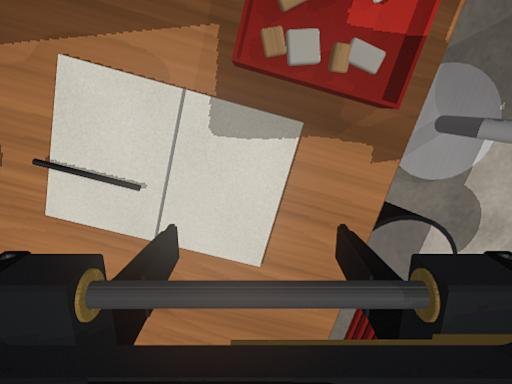

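All seven keys are required, so both calls were refused and the arm hasn't moved. The wrist view still shows the notebook at the starting place.

```bash
python3 -m jog '[{"dx":-0.025,"dy":0,"dz":0,"wx":0,"wy":0,"wz":0,"fingers":1},{"dx":-0.021,"dy":0,"dz":0,"wx":0,"wy":0,"wz":0,"fingers":1},{"dx":0,"dy":-0.0275,"dz":-0.0382,"wx":0,"wy":0,"wz":0,"fingers":1},{"dx":0,"dy":-0.0275,"dz":-0.0382,"wx":0,"wy":0,"wz":0,"fingers":1},{"dx":0,"dy":-0.0275,"dz":-0.0382,"wx":0,"wy":0,"wz":0,"fingers":1},{"dx":0,"dy":-0.0275,"dz":-0.0382,"wx":0,"wy":0,"wz":0,"fingers":1},{"dx":0,"dy":-0.0275,"dz":-0.0382,"wx":0,"wy":0,"wz":0,"fingers":1},{"dx":0,"dy":-0.0275,"dz":-0.0382,"wx":0,"wy":0,"wz":0,"fingers":1},{"dx":0,"dy":-0.0275,"dz":-0.0382,"wx":0,"wy":0,"wz":0,"fingers":1},{"dx":0,"dy":-0.0275,"dz":-0.0382,"wx":0,"wy":0,"wz":0,"fingers":1},{"dx":0,"dy":-0.0275,"dz":-0.0382,"wx":0,"wy":0,"wz":0,"fingers":1},{"dx":0,"dy":-0.0275,"dz":-0.0382,"wx":0,"wy":0,"wz":0,"fingers":1}]'
python3 -m jog '[{"dx":0,"dy":0,"dz":0,"wx":-8,"wy":0,"wz":0,"fingers":1},{"dx":0,"dy":0,"dz":0,"wx":-8,"wy":0,"wz":0,"fingers":1},{"dx":0,"dy":0,"dz":0,"wx":-8,"wy":0,"wz":0,"fingers":1},{"dx":0,"dy":0,"dz":0,"wx":-8,"wy":0,"wz":0,"fingers":1},{"dx":0,"dy":0,"dz":0,"wx":-8,"wy":0,"wz":0,"fingers":1},{"dx":0,"dy":0,"dz":0,"wx":-8,"wy":0,"wz":0,"fingers":1},{"dx":0,"dy":0,"dz":0,"wx":-8,"wy":0,"wz":0,"fingers":1},{"dx":0,"dy":0,"dz":0,"wx":-2.4,"wy":0,"wz":0,"fingers":1},{"dx":0,"dy":0,"dz":0,"wx":0,"wy":0,"wz":0,"fingers":1}]'
python3 -c "
from h import *
plan([.5255,-.189,.26])
c=cap('wrist','wrist1');cap('scene','scene1')"
```

```text
t: 1.45
position: [0.4674, -0.2607, 0.2608]
tool_rot: [0.093, 0.701, 0.093, -0.701]
force: [-0.6, -0.1, 0.9]
opening: 0.0951
t: 2.35
position: [0.4664, -0.2624, 0.2605]
tool_rot: [-0.423, -0.567, -0.423, 0.567]
force: [0.4, -0.3, 0.5]
opening: 0.0951
t 2.35 p [ 0.4664 -0.2624  0.2605] F [ 0.45 -0.3   0.55] open 0.0951 q6 -0.325
shift in tool axes [ 0.0005  0.0358 -0.0871]
turn [ 0.   -0.    0.01] then shift in goal axes [ 0.0005  0.0358 -0.0871]
turn [-1.8e+02 -2.0e-02 -0.0e+00] then shift in goal axes [ 0.0005 -0.0358  0.0871]
```

View pics/wrist1.png

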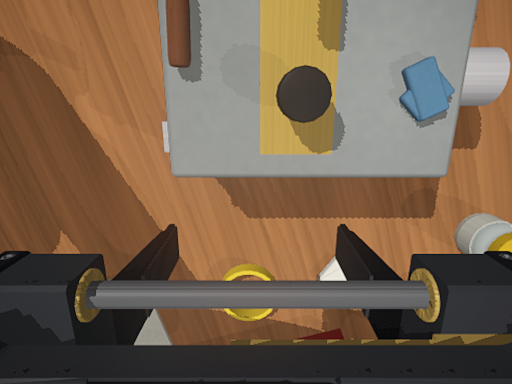

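View pics/scene1.png

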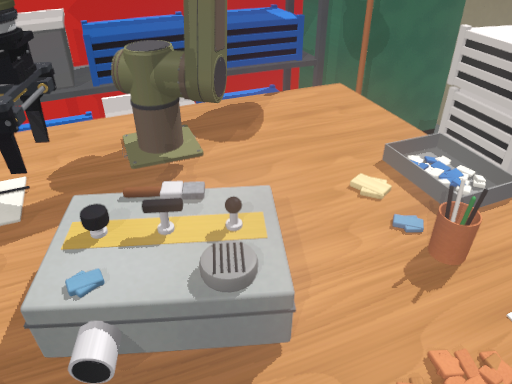

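The wrist view shows the mushroom disc centred near (304,93). The gripper in the scene view looks further left than I expected, so I'll check both by projection.

Run:
```python
from h import *
def proj(c,p): return cv2.projectPoints(np.array([p],float),np.array(c['rvec'],float),np.array(c['tvec'],float),K(c),np.array(c['D'],float))[0].ravel().round(1)
s=load('scene1'); print('tcp in scene',proj(s,[.4664,-.2624,.2605]),'mush',proj(s,[.5255,-.189,.165]), proj(s,[.1693,-.627,.2137]))
w=load('wrist1'); print('w mush top',atz(w,304,93,.178),pix(w,304,93), 'proj',proj(w,[.5255,-.189,.178]))
s=cap('scene','scene2')
P=[pix(s,u,v,0) for u in range(70,125) for v in range(190,245)]
P=np.array(P);q=P[(P[:,2]>.150)&(np.hypot(P[:,0]-.5255,P[:,1]+.189)<.04)];print(len(q),q.min(0),q.max(0))
t=cap('top','top2')
```

```text
tcp in scene [ 31.4 156.7] mush [ 94.9 216.6] [-132.2  146.4]
w mush top [ 0.52602712 -0.18894917  0.178     ] [ 0.52589387 -0.18893856  0.17889975] proj [303.4  93.3]
648 [ 0.50576456 -0.21053713  0.15364006] [ 0.5500466  -0.16857906  0.1808142 ]
```

View pics/scene2.png

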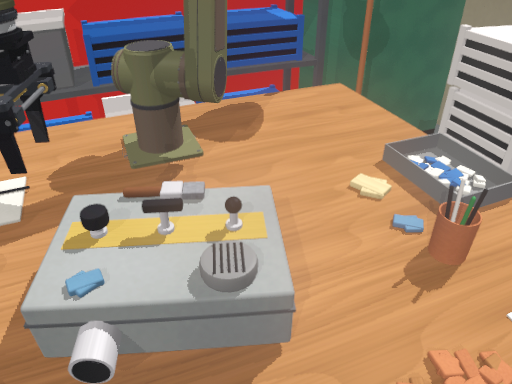

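View pics/top2.png

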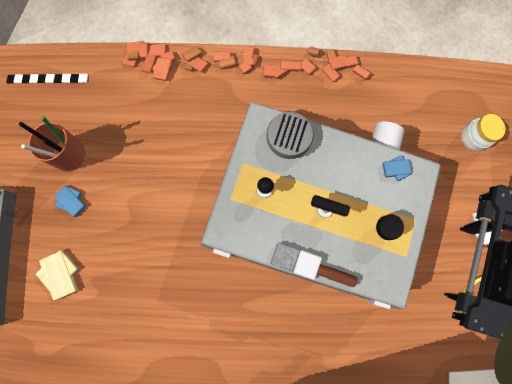

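Everything agrees: both views put the mushroom at about (0.526, -0.189), top at 0.178. I'll move over it, then check before going down.

```bash
python3 -m jog '[{"dx":0,"dy":0.009,"dz":-0.0218,"wx":0,"wy":0,"wz":0,"fingers":1},{"dx":0,"dy":0.009,"dz":-0.0218,"wx":0,"wy":0,"wz":0,"fingers":1},{"dx":0,"dy":0.009,"dz":-0.0218,"wx":0,"wy":0,"wz":0,"fingers":1},{"dx":0,"dy":0.009,"dz":-0.0218,"wx":0,"wy":0,"wz":0,"fingers":1},{"dx":0,"dy":0,"dz":0,"wx":0,"wy":0,"wz":0,"fingers":1},{"dx":0,"dy":0,"dz":0,"wx":0,"wy":0,"wz":0,"fingers":1}]'
python3 -c "
from h import *
plan([.5258,-.189,.144])
c=cap('wrist','wrist3');cap('scene','scene3')"
```

```text
t: 3.15
position: [0.5258, -0.1889, 0.2605]
tool_rot: [-0.423, -0.566, -0.423, 0.567]
force: [0.3, -0.6, 0.2]
opening: 0.095
t 3.15 p [ 0.5258 -0.1889  0.2605] F [ 0.32 -0.61  0.22] open 0.095 q6 -0.154
shift in tool axes [1.165e-01 1.000e-04 0.000e+00]
turn [0.05 0.03 0.03] then shift in goal axes [1.165e-01 1.000e-04 1.000e-04]
turn [-1.7995e+02 -4.0000e-02  4.0000e-02] then shift in goal axes [ 1.165e-01 -1.000e-04 -1.000e-04]
```

View pics/wrist3.png

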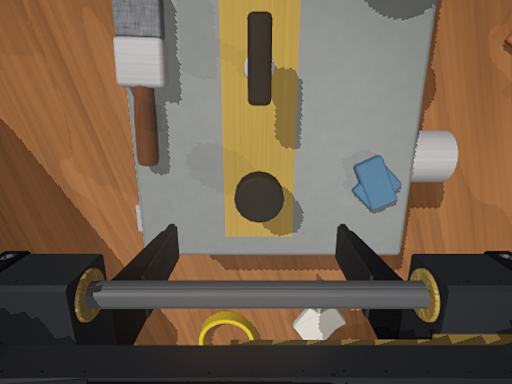

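View pics/scene3.png

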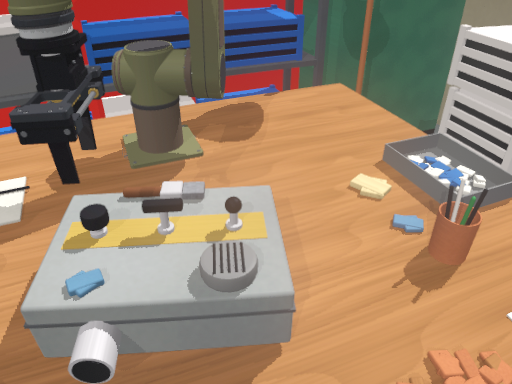

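The disc at (259,197) is centred between the fingertips, and the finger paths down are clear of the sponge and trowel. Going down.

```bash
python3 -m jog '[{"dx":0.02,"dy":0,"dz":0,"wx":0,"wy":0,"wz":0,"fingers":1},{"dx":0.02,"dy":0,"dz":0,"wx":0,"wy":0,"wz":0,"fingers":1},{"dx":0.02,"dy":0,"dz":0,"wx":0,"wy":0,"wz":0,"fingers":1},{"dx":0.016,"dy":0,"dz":0,"wx":0,"wy":0,"wz":0,"fingers":1},{"dx":0.01,"dy":0,"dz":0,"wx":0,"wy":0,"wz":0,"fingers":1},{"dx":0.01,"dy":0,"dz":0,"wx":0,"wy":0,"wz":0,"fingers":1},{"dx":0.01,"dy":0,"dz":0,"wx":0,"wy":0,"wz":0,"fingers":1},{"dx":0.01,"dy":0,"dz":0,"wx":0,"wy":0,"wz":0,"fingers":1},{"dx":0,"dy":0,"dz":0,"wx":0,"wy":0,"wz":0,"fingers":1},{"dx":0,"dy":0,"dz":0,"wx":0,"wy":0,"wz":0,"fingers":1}]'
python3 -c "
from h import *
cap('scene','scene4');cap('wrist','wrist4')
c=load('scene4')['color'][60:300,0:260];cv2.imwrite('pics/s4c.png',cv2.resize(c,(650,600),interpolation=2))"
```

```text
t: 4.25
position: [0.5259, -0.189, 0.1446]
tool_rot: [-0.423, -0.567, -0.423, 0.567]
force: [-1.2, -0.2, -0.2]
opening: 0.0951
```

View pics/s4c.png

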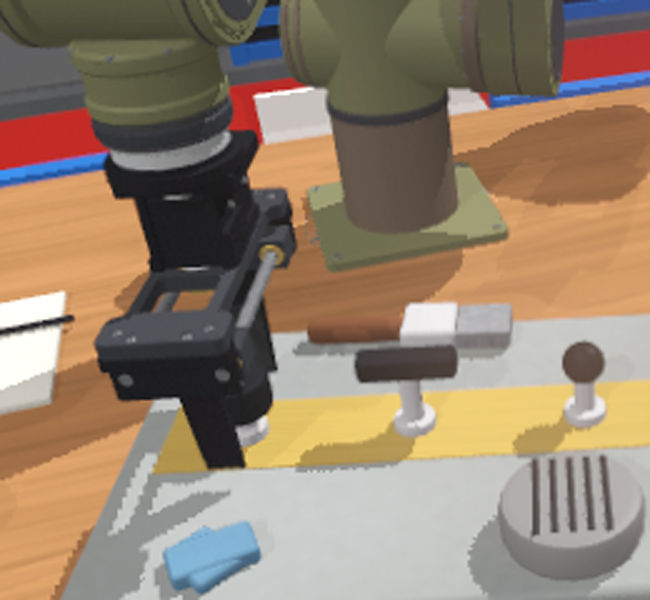

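The fingers straddle the mushroom head, with the near one at crop (215,430). Nothing else is touched. Closing now.

```bash
python3 -m jog '[{"dx":0,"dy":0,"dz":0,"wx":0,"wy":0,"wz":0,"fingers":0},{"dx":0,"dy":0,"dz":0,"wx":0,"wy":0,"wz":0,"fingers":0},{"dx":0,"dy":0,"dz":0,"wx":0,"wy":0,"wz":0,"fingers":0},{"dx":0,"dy":0,"dz":0,"wx":0,"wy":0,"wz":0,"fingers":0},{"dx":0,"dy":0,"dz":0,"wx":0,"wy":0,"wz":0,"fingers":0},{"dx":0,"dy":0,"dz":0,"wx":0,"wy":0,"wz":0,"fingers":0},{"dx":0,"dy":0,"dz":0,"wx":0,"wy":0,"wz":0,"fingers":0},{"dx":0,"dy":0,"dz":0,"wx":0,"wy":0,"wz":0,"fingers":0},{"dx":0,"dy":0,"dz":0,"wx":0,"wy":0,"wz":0,"fingers":0},{"dx":0,"dy":0,"dz":0,"wx":0,"wy":0,"wz":0,"fingers":0}]'
```

```text
t: 5.35
position: [0.5272, -0.1895, 0.145]
tool_rot: [0.424, 0.567, 0.422, -0.566]
force: [4.5, -1.9, -1.9]
opening: 0.0435
```

It's gripped at 43.5 mm, against a 44 mm head. I'll shift 1 mm along the jaws to relieve the side force, then pull up.

```bash
python3 -m jog '[{"dx":0,"dy":0.001,"dz":0,"wx":0,"wy":0,"wz":0,"fingers":0},{"dx":-0.005,"dy":0,"dz":0,"wx":0,"wy":0,"wz":0,"fingers":0},{"dx":-0.005,"dy":0,"dz":0,"wx":0,"wy":0,"wz":0,"fingers":0},{"dx":-0.005,"dy":0,"dz":0,"wx":0,"wy":0,"wz":0,"fingers":0},{"dx":-0.005,"dy":0,"dz":0,"wx":0,"wy":0,"wz":0,"fingers":0},{"dx":-0.005,"dy":0,"dz":0,"wx":0,"wy":0,"wz":0,"fingers":0},{"dx":-0.005,"dy":0,"dz":0,"wx":0,"wy":0,"wz":0,"fingers":0},{"dx":-0.005,"dy":0,"dz":0,"wx":0,"wy":0,"wz":0,"fingers":0},{"dx":-0.003,"dy":0,"dz":0,"wx":0,"wy":0,"wz":0,"fingers":0},{"dx":0,"dy":0,"dz":0,"wx":0,"wy":0,"wz":0,"fingers":0},{"dx":0,"dy":0,"dz":0,"wx":0,"wy":0,"wz":0,"fingers":0}]'
python3 -c "
from h import *
cap('scene','scene5')
c=load('scene5')['color'][60:300,0:260];cv2.imwrite('pics/s5c.png',cv2.resize(c,(650,600),interpolation=2))"
```

```text
t: 6.45
position: [0.5272, -0.1895, 0.1833]
tool_rot: [0.424, 0.567, 0.423, -0.566]
force: [3.7, -0.5, 1.3]
opening: 0.0436
```

View pics/s5c.png

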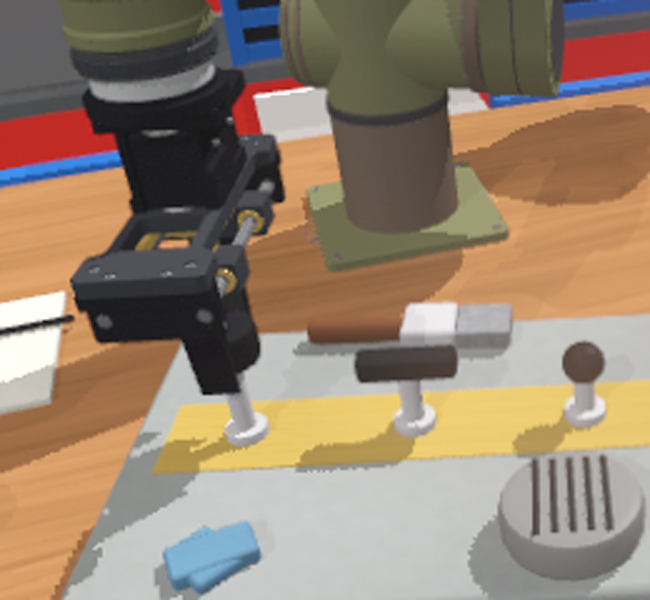

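The knob is up about 38 mm with a long stem showing. I'll pull on a little, until the stop's reaction shows in the force.

```bash
python3 -m jog '[{"dx":-0.002,"dy":0,"dz":0,"wx":0,"wy":0,"wz":0,"fingers":0},{"dx":-0.001,"dy":0,"dz":0,"wx":0,"wy":0,"wz":0,"fingers":0},{"dx":-0.001,"dy":0,"dz":0,"wx":0,"wy":0,"wz":0,"fingers":0},{"dx":0,"dy":0,"dz":0,"wx":0,"wy":0,"wz":0,"fingers":0},{"dx":0,"dy":0,"dz":0,"wx":0,"wy":0,"wz":0,"fingers":0}]'
```

```text
t: 7.0
position: [0.5272, -0.1894, 0.1847]
tool_rot: [0.423, 0.567, 0.423, -0.566]
force: [8.1, -3.1, -6.0]
opening: 0.0438
```

The tool moved only 1.4 mm for 4 mm commanded, at 0.1847 m (39.7 mm of travel), and the force went to 6 N downward. That is the out stop. Now I'll push back home.

```bash
python3 -m jog '[{"dx":0.003,"dy":0,"dz":0,"wx":0,"wy":0,"wz":0,"fingers":0},{"dx":0.005,"dy":0,"dz":0,"wx":0,"wy":0,"wz":0,"fingers":0},{"dx":0.005,"dy":0,"dz":0,"wx":0,"wy":0,"wz":0,"fingers":0},{"dx":0.005,"dy":0,"dz":0,"wx":0,"wy":0,"wz":0,"fingers":0},{"dx":0.005,"dy":0,"dz":0,"wx":0,"wy":0,"wz":0,"fingers":0},{"dx":0.005,"dy":0,"dz":0,"wx":0,"wy":0,"wz":0,"fingers":0},{"dx":0.005,"dy":0,"dz":0,"wx":0,"wy":0,"wz":0,"fingers":0},{"dx":0.005,"dy":0,"dz":0,"wx":0,"wy":0,"wz":0,"fingers":0},{"dx":0.004,"dy":0,"dz":0,"wx":0,"wy":0,"wz":0,"fingers":0},{"dx":0.003,"dy":0,"dz":0,"wx":0,"wy":0,"wz":0,"fingers":0},{"dx":0,"dy":0,"dz":0,"wx":0,"wy":0,"wz":0,"fingers":0},{"dx":0,"dy":0,"dz":0,"wx":0,"wy":0,"wz":0,"fingers":0}]'
```

```text
t: 8.2
position: [0.5273, -0.1895, 0.1445]
tool_rot: [0.424, 0.567, 0.423, -0.566]
force: [-0.4, 1.6, 14.3]
opening: 0.0432
```

It is fully down at 0.1445, against 0.145 at the start, with 14 N of stop reaction. I'll relieve the press, open the fingers, then lift clear.

```bash
python3 -m jog '[{"dx":-0.002,"dy":0,"dz":0,"wx":0,"wy":0,"wz":0,"fingers":0},{"dx":0,"dy":0,"dz":0,"wx":0,"wy":0,"wz":0,"fingers":1},{"dx":0,"dy":0,"dz":0,"wx":0,"wy":0,"wz":0,"fingers":1},{"dx":0,"dy":0,"dz":0,"wx":0,"wy":0,"wz":0,"fingers":1},{"dx":0,"dy":0,"dz":0,"wx":0,"wy":0,"wz":0,"fingers":1},{"dx":0,"dy":0,"dz":0,"wx":0,"wy":0,"wz":0,"fingers":1},{"dx":0,"dy":0,"dz":0,"wx":0,"wy":0,"wz":0,"fingers":1},{"dx":0,"dy":0,"dz":0,"wx":0,"wy":0,"wz":0,"fingers":1},{"dx":0,"dy":0,"dz":0,"wx":0,"wy":0,"wz":0,"fingers":1}]'
```

```text
t: 9.1
position: [0.5268, -0.1893, 0.1437]
tool_rot: [-0.423, -0.566, -0.423, 0.567]
force: [0.3, -0.3, -0.5]
opening: 0.094
```

```bash
python3 -m jog '[{"dx":-0.01,"dy":0,"dz":0,"wx":0,"wy":0,"wz":0,"fingers":1},{"dx":-0.02,"dy":0,"dz":0,"wx":0,"wy":0,"wz":0,"fingers":1},{"dx":-0.03,"dy":0,"dz":0,"wx":0,"wy":0,"wz":0,"fingers":1},{"dx":-0.03,"dy":0,"dz":0,"wx":0,"wy":0,"wz":0,"fingers":1},{"dx":-0.03,"dy":0,"dz":0,"wx":0,"wy":0,"wz":0,"fingers":1},{"dx":0,"dy":0,"dz":0.03,"wx":0,"wy":0,"wz":0,"fingers":1},{"dx":0,"dy":0,"dz":0.04,"wx":0,"wy":0,"wz":0,"fingers":1},{"dx":0,"dy":0,"dz":0.04,"wx":0,"wy":0,"wz":0,"fingers":1},{"dx":0,"dy":0,"dz":0,"wx":0,"wy":0,"wz":0,"fingers":1},{"dx":0,"dy":0,"dz":0,"wx":0,"wy":0,"wz":0,"fingers":1}]'
python3 - <<'E'
from h import *
c=cap('top','top6'); cap('scene','scene6')
for f in ('top0','top6'):
    c=load(f)
    for n,u,v in [('mush',390,227),('T',330,205),('ball',265,186)]: print(f,n,pix(c,u,v).round(4))
a=load('scene0');b=load('scene6')
for f in (a,b):
    for n,u,v in [('mush',95,215),('T',162,206),('ball',233,205)]: print(n,pix(f,u,v).round(4))
print(monitor.read_state()['t'],monitor.read_state()['position'])
E
```

```text
t: 10.1
position: [0.4954, -0.2953, 0.2643]
tool_rot: [0.423, 0.567, 0.423, -0.567]
force: [0.3, -0.4, -0.0]
opening: 0.0948
top0 mush [ 0.5245 -0.1862  0.1789]
top0 T [ 0.5573 -0.082   0.1901]
top0 ball [0.586  0.0248 0.1874]
top6 mush [ 0.5247 -0.1867  0.1776]
top6 T [ 0.5572 -0.0819  0.1908]
top6 ball [0.586  0.0248 0.1875]
mush [ 0.5418 -0.1868  0.179 ]
T [ 0.5671 -0.0847  0.186 ]
ball [0.6013 0.0211 0.1825]
mush [ 0.5424 -0.1867  0.1794]
T [ 0.568  -0.0848  0.1867]
ball [0.6017 0.021  0.1827]
10.2 [ 0.49582753 -0.29413419  0.26409483]
```

View pics/scene6.png

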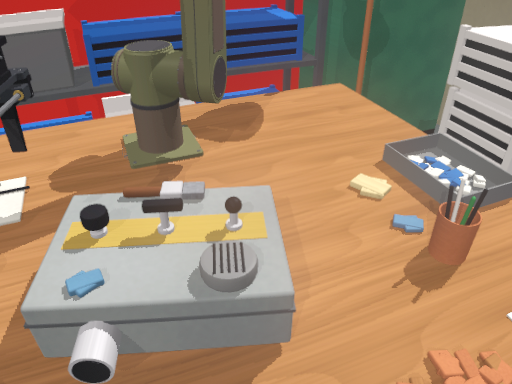

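View pics/top6.png

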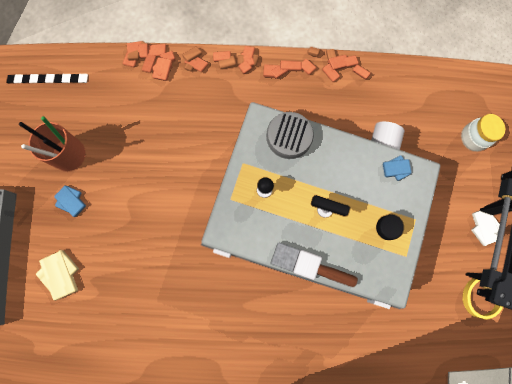

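The mushroom is home at (95,215) in the scene view. The T-bar and ball are unchanged within noise, and the gripper is clear of everything.

```bash
python3 -c "
from plant import sign_off
print(sign_off())"
```

```text
the job is handed in; nothing more can be done
None
```

The filter is shaken: I pulled the mushroom knob straight up to its out stop, pushed it back fully home, let go, and handed the job in at about 10 s of the 35 s allowed.

- **Pull:** the knob came up 39.7 mm, then the tool stopped moving and a 6 N downward reaction showed it was at the out stop. I have no separate picture of it at that point; the last one was taken at about 38 mm.
- **Push:** it went back down until it pressed on the home stop with 14 N. I eased off before opening the fingers.
- **Last checks:** the top of the mushroom's head is at about 0.178 m, as at the start. The T-handle and ball knob read within 1 mm of where they were. The gripper is open, clear of everything, with no force on it.
- **Disagreements:** none of the checks failed or disagreed. My first two move commands were refused for their format, and the arm did not move.

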